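# Tuck the cover plate under the lap flap and hold the contact press down

### The arm

A 6-joint arm with a two-finger parallel gripper is mounted at the origin on the work surface. World frame = base frame: x ahead of the robot, y to its left, z up, the work surface at z = 0. Lengths are in m, angles in degrees, forces in N, time in s.
With the tool pointing down it reaches from about 0.3 to 0.75 m from the base axis. Payload 8.5 kg.
Tool frame: the origin (TCP) lies on the mounting face of the last link; the fingertips stand 173 mm ahead of it and the grasp point (between the pads) lies 155 mm ahead of it (env.tips_ahead is the distance from the TCP to the fingertips, in m); z points along the fingers, x is the direction in which the jaws open and shut, and the axes are right-handed (so a half turn about z gives the same grasp; the last joint's range is limited). The gripper opens to 85 mm and grips with 20 to 120 N. Pads are 22 mm wide; open, the fingers measure 114 mm over their backs; the gripper's body (76 mm by 85 mm) begins 54 mm behind the grasp point. The pads swing forward as they close: fully open they stand 13 mm farther back than shut.
Start: joints at [56.648, 21.807, 74.336, -0, 83.858, -12.336], TCP at [0.197, 0.513, 0.405] pointing down, gripper open.
Joint ranges: [-178.18, 178.18], [-50.72, 133.34], [12.68, 142.11], [-81.47, 261.47], [9.98, 163.14], [-165.26, 165.26]. Speed limits (degrees/s): [136.94, 136.94, 180, 180, 180, 180].

### API

Orientations are given as a 3x3 rotation matrix whose columns are the frame's x, y, z axes.
In Python, from rig import env gives the robot as it stands. The module is installed in compiled form; this text tells all that it offers.
- The arm moves only by the tool step_arm, never from a script. Its argument "increments" is a list of rows, each an object of numbers: "x", "y", "z": the shift along the tool's x, y, z in cm; "wx", "wy", "wz": the turn, a rotation vector about the tool's x, y, z in rad; "gripper": the finger opening in cm, from 0 to 8.54. A call has 1 to 20 rows; each row shifts and turns the commanded pose from where the row before left it, along the tool's axes as they then stand; what a row does not reach is not made up. A row lasts 1/10 s, in which the tool goes at most 50 mm and 8.59 degrees, less where a joint would pass 70% of its speed; a pose out of reach is approached as far as the arm can. A call with a gripper value outside its range is refused whole. The fingers move at their own pace and stop on an object; "newtons" is the grip in N (left out, the last holds). Time passes only in rows, so rows that do not move let the fingers close. It gives the time, the measured TCP pose, the force and the opening at its end, in the units of the state.
- env.observe(): the state, without advancing time (a new reading comes with each control period).
- env.get_image(name): name is "scene" or "top" or "wrist"; returns a dict with "color" (480x640x3 uint8, blue, green, red), "camera_matrix" (3x3 intrinsics, pixels), "distortion" ([k1, k2, p1, p2, k3] as OpenCV has them; the pictures are not rectified), "rvec" (rotation vector, rad) and "tvec" (3), from world to camera coordinates, as OpenCV has them. Camera axes: x right, y down, z forward; pixel columns grow to the right and rows downward; lengths in m; the calibration is good to about 2 mm. A picture is of the moment at which its call begins. There is no depth.
- env.close_job(): hands the job in, once; it reports no verdict.
The state is a dict: "time_s": time; "q": joint angles; "qvel": joint speeds; "joint_efforts": joint torques, N m; "position": TCP position; "tool_rot": TCP orientation; "ft_force": force on the tool from outside, world axes, zero at the start; "wrist_torque": the same for the moment, N m; "grip_width": finger opening in m.
Only numpy, scipy, OpenCV 4.12 (cv2) and the standard library are available. Lean on these libraries where they do the work, as an engineer would, in place of code of your own. Each camera call takes 0.05 s, during which the arm holds its last target. There are 200 camera calls.

### The job

Close the contact press: pick up the blue cover plate by its yellow rib, lay it level on the white sprung bed just in front of the green flap with its long front overhang towards the flap, and push it down about 8 mm against the springs. Keeping it pushed down, slide its front edge about 25 mm in under the green flap, square to it and in the middle of it, without lifting the flap. Finish there, still holding the plate pressed flat on the bed (do not let go at the end), and leave everything else on the bench where it is.

Things in the scene. Friction and masses are not known exactly. Their poses are not given: they have to be found in the camera images.
- rib_mid (a point): Centre (half-way up) of the yellow grip rib on the loose cover plate (about 0.12 kg). Rib: 12 mm thick (x), 60 mm long (y), 34 mm high, standing on the blue plate: 110 mm (x) by 100 mm (y), 6 mm thick. The point is 23 mm above the plate's underside, 80 mm behind its front edge. x to the front edge, z up. It starts flat on the bench left or right of the press, front within 0.6 rad of world +x.
- front_edge (a point): Middle of the plate's front edge (the long overhang, which goes under the flap), half-way up its 6 mm thickness: 80 mm ahead (+x) of and 20 mm below rib_mid, same axes. The rear edge is 30 mm behind the rib's middle.
- press: Contact press, fixed to the bench: grey base 210 mm (x) by 150 mm (y). Origin at the centre of its underside, on the bench; x points from the open end (nearest the robot) to the hinge end, z up; within 0.3 rad of world +x. Side and front walls are 28 mm high, always below the bed's top; hinge posts and back wall stand at x = +89 mm and beyond, up to 50 mm high.
- bed_top (a point): Top surface of the white sprung bed, above the press's origin; 42 mm above the bench when free, goes down with the bed. The bed is 184 mm (x, from -95 to +89 mm of the press) by 130 mm (y).
- bed (a joint): How far the sprung bed is pushed down, in m: 0 free, 0.012 at the hard stop. It starts to move at about 4 N and needs about 0.6 N more per mm (about 9 N at 8 mm, 11 N at 12 mm); released, it springs up again.
- flap_edge (a point): Middle of the green flap's free edge, at its underside: 44 mm above the bench when shut, at x = +30 mm of press, whose axes it shares. The flap covers the bed from there to its hinge at x = +90 mm; 108 mm wide (y), 4 mm thick. So the 6 mm plate goes under it only with the bed pushed down more than 4 mm.
- flap (a joint): Angle of the green flap in rad: 0 lying shut (level, cannot go lower), growing as its free edge is lifted. It weighs 60 g, swings freely and lies shut by its weight only; 0.06 rad is 3.6 mm at the free edge.
- tray: Orange open casting tray, 110 x 100 x 28 mm, loose, origin at the centre of its underside; it lies on the side of the press where the plate is not. Leave alone.
- bottle_a: Bottle with blue cap, 68 mm diameter, 130 mm high, at the back left; origin at the centre of its underside. Leave alone.
- bottle_b: Bottle with blue cap, 68 mm diameter, 130 mm high, at the back right; origin at the centre of its underside. Leave alone.
- bottle_brown: Brown jar, 72 mm diameter, 120 mm high, back right; origin at the centre of its underside. Leave alone.
- tip_box: Green and white pipette tip box, 120 x 85 x 61 mm, back left; origin at the centre of its underside. Leave alone.
- beaker: White cup, 70 mm diameter, 90 mm high, at the right; origin at the centre of its underside. Leave alone.
Not all that is in view belongs to the job. What is shaped like the part that bears rib_mid but black is not meant.

How it is judged (in metres and radians):
On the way:
1. the plate is pressed level on the bed in front of the flap: bed down more than 4.5 mm, the plate's front edge still short of the flap's free edge (value of joint bed above 0.0045 m and angle between rib_mid's own z axis and vertical below 0.06 rad and contact force between plate and bed above 2 N and x of front_edge in the frame of press between -0.04 and 0.03 m), for 0.2 s.
At the end, for the whole second after the job is handed in: Front edge 15 to 45 mm under the flap, within 15 mm of its middle and square within 0.12 rad; plate level within 0.06 rad, at rest, pressing the bed down over 4.5 mm with over 2 N, fingers still on it with over 1 N; flap shut (under 0.03 rad) (value of joint bed above 0.0045 m and angle between rib_mid's own z axis and vertical below 0.06 rad and contact force between plate and bed above 2 N and contact force between the fingers and plate above 1 N and x of front_edge in the frame of press between 0.045 and 0.075 m and y of front_edge in the frame of press between -0.015 and 0.015 m and height (world z) of front_edge below 0.044 m and angle between the x axis of rib_mid and the x axis of press, either way round below 0.12 rad and value of joint flap below 0.03 rad and linear speed of plate below 0.02 m/s); the arm keeps its last pose, push and grip.
It fails at once if the flap is lifted by more than 0.06 rad (3.6 mm at its edge) (value of joint flap above 0.06 rad).
It fails at once if a bystander on the bench is moved by more than 25 mm (distance of any of tray, bottle_a, bottle_b, bottle_brown, tip_box, beaker from where it was at the start of the episode above 0.025 m).
It also fails if it takes over 42 s, if anything falls off the work surface, if the arm or the gripper's body presses on something with over 40 N, if the wrist force passes 120 N, or if a joint passes its speed limit or range.

## Working session

There is one attempt and no reset: what is moved stays moved. The work goes in short steps, Python scripts to look and compute and a tool call to move; the robot and the scene stay as the last step left them, time stands still between calls to the robot, and variables do not carry over. Pictures are saved under pics/ and viewed, about 8 in all and at most 12, crops included, and the job is handed in when it is done.

Besides the shell and the picture viewer there is one more tool, called after "Call:" as name(argument=value, ...) on one line, values as JSON. step_arm: Moves the arm, as the interface text tells. Its arguments: {"type":"object","properties":{"increments":{"type":"array"},"newtons":{"type":"number"}},"required":["increments"]}

```bash
mkdir -p pics; python3 - <<'E'
from rig import env
import cv2,numpy as np
s=env.observe();print(s['time_s'],s['position'],np.round(s['tool_rot'],3),s['grip_width'],s['ft_force'],env.tips_ahead)
for n in['top','scene']:
    d=env.get_image(n);cv2.imwrite(f'pics/{n}0.png',d['color']);np.savez(f'{n}0.npz',**d)
    R=cv2.Rodrigues(d['rvec'])[0];print(n,-R.T@d['tvec'].ravel(),R[2],d['camera_matrix'][0,0])
E
```

```text
0.0 [0.19723228 0.51339554 0.4040875 ] [[ 0.359  0.933 -0.001]
 [ 0.933 -0.359 -0.001]
 [-0.001 -0.    -1.   ]] 0.08553529436125798 [ 0.58427087  0.5203534  -0.06433189] 0.1734
top [ 0.48357454 -0.04624116  1.20366504] [ 0.03783462 -0.01779546 -0.99912555] 485.6917390545199
scene [ 1.44990911 -0.09080986  0.87536498] [-0.74133754  0.04610654 -0.66954674] 495.21395742017216
```

View pics/top0.png

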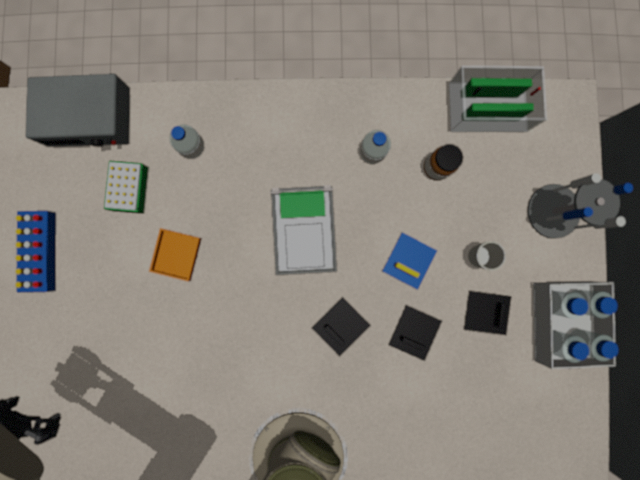

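View pics/scene0.png

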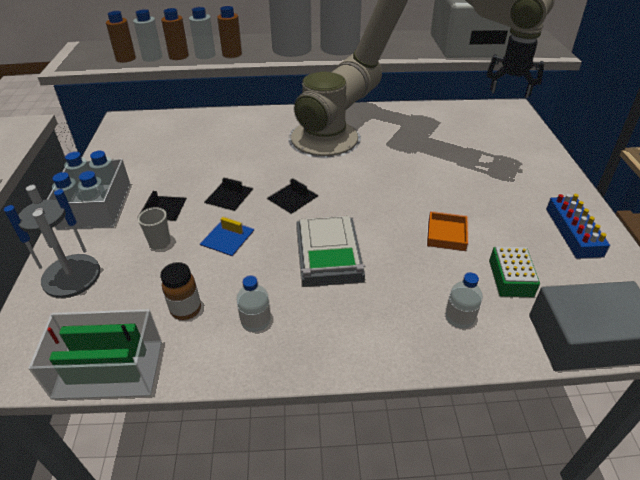

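```bash
cat > h.py <<'E'
import cv2,numpy as np
def toplane(d,uv,z):
    R=cv2.Rodrigues(d['rvec'])[0];t=np.ravel(d['tvec'])
    p=cv2.undistortPoints(np.float64(uv).reshape(-1,1,2),d['camera_matrix'],d['distortion'])[:,0]
    r=np.c_[p,np.ones(len(p))]@R;c=-R.T@t
    return (c+r*((z-c[2])/r[:,2])[:,None])[:,:2]
def mask(d,col):
    h,s,v=cv2.split(cv2.cvtColor(d['color'],cv2.COLOR_BGR2HSV))
    m={'blue':(h>100)&(h<125)&(s>130)&(v>60),'yellow':(h>20)&(h<35)&(s>120)&(v>80),'green':(h>45)&(h<75)&(s>120)&(v>50)}[col]
    return m.astype(np.uint8)
def rect(d,col,near,z,r=0.1):
    """min-area rectangle (metric, on plane z) of the largest blob of a colour near a world point"""
    best=None
    for c in cv2.findContours(mask(d,col),cv2.RETR_EXTERNAL,cv2.CHAIN_APPROX_NONE)[0]:
        P=toplane(d,c[:,0],z)
        if np.linalg.norm(P.mean(0)-near)<r and (best is None or len(P)>len(best)):best=P
    (x,y),(w,h),a=cv2.minAreaRect(best.astype(np.float32)*1000)
    return np.round([x,y,w,h,a],1)
E
python3 - <<'E'
from h import *
for n in['top0','scene0']:
    d=dict(np.load(n+'.npz'))
    if n=='top0':
        pl=toplane(d,[[410,260]],.006)[0];fl=toplane(d,[[303,205]],.048)[0];print(pl,fl)
        print('bed marks',toplane(d,[[277,272],[334,271],[274,192],[330,188]],.028))
    print(n,rect(d,'blue',pl,.006,.04),rect(d,'yellow',pl,.04,.05),rect(d,'green',fl,.048,.04))
E
```

```text
[ 0.48077744 -0.28742294] [ 0.61697755 -0.02552903]
bed marks [[ 0.45795536  0.04040814]
 [ 0.45779101 -0.09736607]
 [ 0.65228058  0.04481053]
 [ 0.6597921  -0.09160704]]
top0 [ 479.9 -285.2   94.6  104.4   61.8] [ 458.2 -271.6   59.5    9.7   62.4] [620.  -22.9  57.3 101.8   2.2]
scene0 [ 485.1 -284.3   98.2  108.1   61.5] [ 463.8 -272.4   58.1   13.5   62.4] [621.7 -22.   55.8 104.4   2.1]
```

Call:
step_arm(increments=[{"x": -3.2,"y": 2.64},{"x": -3.2,"y": 2.64},{"x": -3.2,"y": 2.64},{"x": -3.2,"y": 2.64},{"x": -3.2,"y": 2.64},{"x": -3.2,"y": 2.64},{"x": -3.2,"y": 2.64},{"x": -3.2,"y": 2.64},{"x": -3.2,"y": 2.64},{"x": -3.2,"y": 2.64},{"x": -3.2,"y": 2.64},{"x": -3.2,"y": 2.64},{"x": -3.2,"y": 2.64},{"x": -3.2,"y": 2.64},{"x": -3.2,"y": 2.64},{"x": -3.2,"y": 2.64},{"x": -3.2,"y": 2.64},{"x": -3.2,"y": 2.64},{"x": -3.2,"y": 2.64},{"x": -3.2,"y": 2.64}])

```text
invalid input at $.increments[0]: expected keys x, y, z, wx, wy, wz, gripper
```

Call:
step_arm(increments=[{"wz": 0.141,"z": 0.8},{"wz": 0.141,"z": 0.8},{"wz": 0.141,"z": 0.8},{"wz": 0.141,"z": 0.8},{"wz": 0.141,"z": 0.8},{"wz": 0.141,"z": 0.8},{"wz": 0.141,"z": 0.8},{"wz": 0.141,"z": 0.8},{"wz": 0.141,"z": 0.8},{"wz": 0.141,"z": 0.8},{"wz": 0.141,"z": 0.8},{"wz": 0.141,"z": 0.8},{}])

```text
invalid input at $.increments[0]: expected keys x, y, z, wx, wy, wz, gripper
```

```bash
python3 - <<'E'
from rig import env
from h import *
s=env.observe();R=s['tool_rot'];print(s['time_s'],s['position'],np.round(R,3),s['ft_force'])
d=env.get_image('wrist');cv2.imwrite('pics/w1.png',d['color']);np.savez('w1.npz',**d)
p=np.array([.482,-.285])
for c,z in(('blue',.006),('yellow',.04)):
    try:print(c,rect(d,c,p,z,.06))
    except Exception as e:print(e)
E
```

```text
0.1 [0.19724    0.51337607 0.40420835] [[ 0.359  0.933 -0.001]
 [ 0.933 -0.359 -0.001]
 [-0.001 -0.    -1.   ]] [ 0.71906996  0.14677821 -0.61993895]
'NoneType' object has no attribute 'astype'
'NoneType' object has no attribute 'astype'
```

View pics/w1.png

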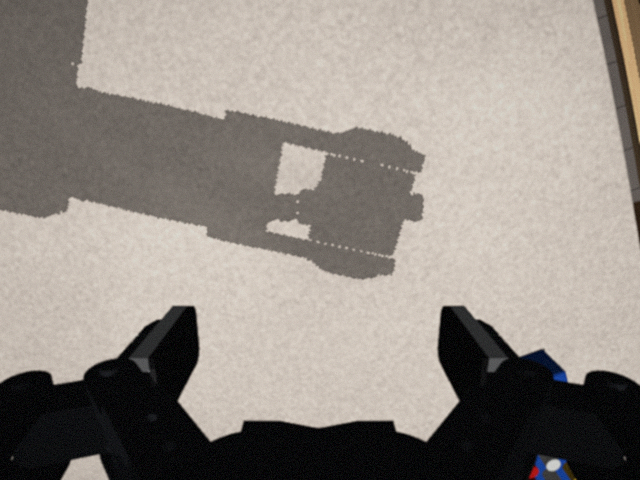

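The move was refused because every key must be present in each row, so this picture only shows the bench and the arm's shadow. I'm resending with all the keys.

Call:
step_arm(increments=[{"x": -3.2,"y": 2.64,"z": 0,"wx": 0,"wy": 0,"wz": 0,"gripper": 8.5},{"x": -3.2,"y": 2.64,"z": 0,"wx": 0,"wy": 0,"wz": 0,"gripper": 8.5},{"x": -3.2,"y": 2.64,"z": 0,"wx": 0,"wy": 0,"wz": 0,"gripper": 8.5},{"x": -3.2,"y": 2.64,"z": 0,"wx": 0,"wy": 0,"wz": 0,"gripper": 8.5},{"x": -3.2,"y": 2.64,"z": 0,"wx": 0,"wy": 0,"wz": 0,"gripper": 8.5},{"x": -3.2,"y": 2.64,"z": 0,"wx": 0,"wy": 0,"wz": 0,"gripper": 8.5},{"x": -3.2,"y": 2.64,"z": 0,"wx": 0,"wy": 0,"wz": 0,"gripper": 8.5},{"x": -3.2,"y": 2.64,"z": 0,"wx": 0,"wy": 0,"wz": 0,"gripper": 8.5},{"x": -3.2,"y": 2.64,"z": 0,"wx": 0,"wy": 0,"wz": 0,"gripper": 8.5},{"x": -3.2,"y": 2.64,"z": 0,"wx": 0,"wy": 0,"wz": 0,"gripper": 8.5},{"x": -3.2,"y": 2.64,"z": 0,"wx": 0,"wy": 0,"wz": 0,"gripper": 8.5},{"x": -3.2,"y": 2.64,"z": 0,"wx": 0,"wy": 0,"wz": 0,"gripper": 8.5},{"x": -3.2,"y": 2.64,"z": 0,"wx": 0,"wy": 0,"wz": 0,"gripper": 8.5},{"x": -3.2,"y": 2.64,"z": 0,"wx": 0,"wy": 0,"wz": 0,"gripper": 8.5},{"x": -3.2,"y": 2.64,"z": 0,"wx": 0,"wy": 0,"wz": 0,"gripper": 8.5},{"x": -3.2,"y": 2.64,"z": 0,"wx": 0,"wy": 0,"wz": 0,"gripper": 8.5},{"x": -3.2,"y": 2.64,"z": 0,"wx": 0,"wy": 0,"wz": 0,"gripper": 8.5},{"x": -3.2,"y": 2.64,"z": 0,"wx": 0,"wy": 0,"wz": 0,"gripper": 8.5},{"x": -3.2,"y": 2.64,"z": 0,"wx": 0,"wy": 0,"wz": 0,"gripper": 8.5},{"x": -3.2,"y": 2.64,"z": 0,"wx": 0,"wy": 0,"wz": 0,"gripper": 8.5}])

```text
time_s: 2.15
position: [0.4608, -0.2751, 0.4045]
tool_rot: [[0.359, 0.933, -0.0], [0.933, -0.359, 0.0], [0.0, -0.0, -1.0]]
ft_force: [1.5, 0.1, -0.2]
grip_width: 0.0851
```

Call:
step_arm(increments=[{"x": 0,"y": 0,"z": 0.8,"wx": 0,"wy": 0,"wz": 0.141,"gripper": 8.5},{"x": 0,"y": 0,"z": 0.8,"wx": 0,"wy": 0,"wz": 0.141,"gripper": 8.5},{"x": 0,"y": 0,"z": 0.8,"wx": 0,"wy": 0,"wz": 0.141,"gripper": 8.5},{"x": 0,"y": 0,"z": 0.8,"wx": 0,"wy": 0,"wz": 0.141,"gripper": 8.5},{"x": 0,"y": 0,"z": 0.8,"wx": 0,"wy": 0,"wz": 0.141,"gripper": 8.5},{"x": 0,"y": 0,"z": 0.8,"wx": 0,"wy": 0,"wz": 0.141,"gripper": 8.5},{"x": 0,"y": 0,"z": 0.8,"wx": 0,"wy": 0,"wz": 0.141,"gripper": 8.5},{"x": 0,"y": 0,"z": 0.8,"wx": 0,"wy": 0,"wz": 0.141,"gripper": 8.5},{"x": 0,"y": 0,"z": 0.8,"wx": 0,"wy": 0,"wz": 0.141,"gripper": 8.5},{"x": 0,"y": 0,"z": 0.8,"wx": 0,"wy": 0,"wz": 0.141,"gripper": 8.5},{"x": 0,"y": 0,"z": 0.8,"wx": 0,"wy": 0,"wz": 0.141,"gripper": 8.5},{"x": 0,"y": 0,"z": 0.8,"wx": 0,"wy": 0,"wz": 0.141,"gripper": 8.5},{"x": 0,"y": 0,"z": 0,"wx": 0,"wy": 0,"wz": 0,"gripper": 8.5}])

```text
time_s: 3.45
position: [0.4605, -0.2733, 0.3077]
tool_rot: [[0.883, -0.47, -0.002], [-0.47, -0.883, 0.002], [-0.002, -0.001, -1.0]]
ft_force: [0.9, 0.2, -0.1]
grip_width: 0.0855
```

```bash
cat >look.py <<'E'
import sys
from rig import env
from h import *
n=sys.argv[1]
s=env.observe();R=s['tool_rot'];print(s['time_s'],s['position'],np.round(R,3).tolist(),s['ft_force'])
d=env.get_image('wrist');cv2.imwrite(f'pics/{n}.png',d['color']);np.savez(f'{n}.npz',**d)
p=np.array([.482,-.285])
for c,z,p in(('blue',.006,[.482,-.285]),('yellow',.04,[.46,-.273]),('green',.048,[.621,-.022])):
    try:print(c,rect(d,c,p,z,.06))
    except Exception as e:print(c,'none')
E
python3 look.py w2
```

```text
3.45 [ 0.46046822 -0.2732858   0.3076697 ] [[0.883, -0.47, -0.002], [-0.47, -0.883, 0.002], [-0.002, -0.001, -1.0]] [ 0.87412391  0.2210664  -0.07760234]
blue [ 481.7 -284.5   98.8  108.5   61.6]
yellow [ 461.1 -271.    61.7   10.9   61.7]
green none
```

View pics/w2.png

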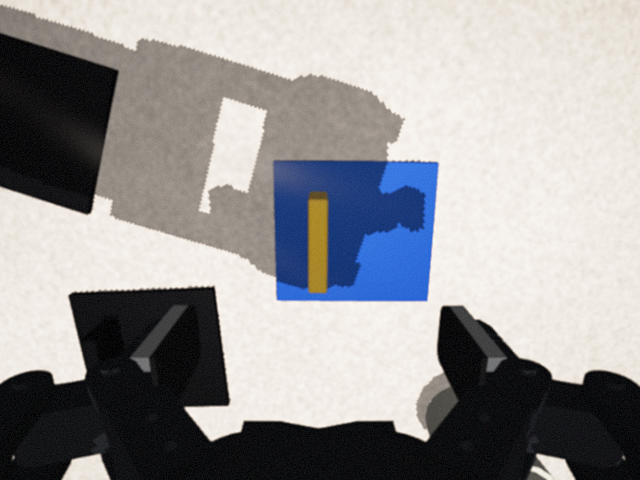

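The blue plate is centred near (355,230) with its rib at column 318, between the fingers and squarely aligned with them. Next I descend and grip.

Call:
step_arm(increments=[{"x": 0,"y": 0,"z": 3,"wx": 0,"wy": 0,"wz": 0,"gripper": 8.5},{"x": 0,"y": 0,"z": 3,"wx": 0,"wy": 0,"wz": 0,"gripper": 8.5},{"x": 0,"y": -0.1,"z": 3,"wx": 0,"wy": 0,"wz": 0.006,"gripper": 8.5},{"x": 0,"y": 0,"z": 2,"wx": 0,"wy": 0,"wz": 0,"gripper": 8.5},{"x": 0,"y": 0,"z": 1,"wx": 0,"wy": 0,"wz": 0,"gripper": 8.5},{"x": 0,"y": 0,"z": 0.5,"wx": 0,"wy": 0,"wz": 0,"gripper": 8.5},{"x": 0,"y": 0,"z": 0,"wx": 0,"wy": 0,"wz": 0,"gripper": 8.5}])

```text
time_s: 4.2
position: [0.4612, -0.2726, 0.184]
tool_rot: [[0.881, -0.473, 0.0], [-0.473, -0.881, -0.0], [0.0, 0.0, -1.0]]
ft_force: [-0.6, 0.1, 0.7]
grip_width: 0.0851
```

Call:
step_arm(increments=[{"x": 0,"y": 0,"z": 0,"wx": 0,"wy": 0,"wz": 0,"gripper": 0},{"x": 0,"y": 0,"z": 0,"wx": 0,"wy": 0,"wz": 0,"gripper": 0},{"x": 0,"y": 0,"z": 0,"wx": 0,"wy": 0,"wz": 0,"gripper": 0},{"x": 0,"y": 0,"z": 0,"wx": 0,"wy": 0,"wz": 0,"gripper": 0},{"x": 0,"y": 0,"z": 0,"wx": 0,"wy": 0,"wz": 0,"gripper": 0},{"x": 0,"y": 0,"z": 0,"wx": 0,"wy": 0,"wz": 0,"gripper": 0},{"x": 0,"y": 0,"z": 0,"wx": 0,"wy": 0,"wz": 0,"gripper": 0},{"x": 0,"y": 0,"z": 0,"wx": 0,"wy": 0,"wz": 0,"gripper": 0},{"x": 0,"y": 0,"z": 0,"wx": 0,"wy": 0,"wz": 0,"gripper": 0},{"x": 0,"y": 0,"z": 0,"wx": 0,"wy": 0,"wz": 0,"gripper": 0}], newtons=80)

```text
time_s: 5.2
position: [0.4611, -0.2725, 0.1841]
tool_rot: [[0.88, -0.474, 0.0], [-0.474, -0.88, -0.0], [0.0, 0.0, -1.0]]
ft_force: [-0.7, 0.5, 5.8]
grip_width: 0.0106
```

Call:
step_arm(increments=[{"x": 0,"y": 0,"z": -1,"wx": 0,"wy": 0,"wz": 0,"gripper": 0},{"x": 0,"y": 0,"z": -2,"wx": 0,"wy": 0,"wz": 0,"gripper": 0},{"x": 0,"y": 0,"z": -3,"wx": 0,"wy": 0,"wz": 0,"gripper": 0},{"x": 0,"y": 0,"z": -2,"wx": 0,"wy": 0,"wz": 0,"gripper": 0},{"x": 0,"y": 0,"z": -1,"wx": 0,"wy": 0,"wz": 0,"gripper": 0},{"x": -0.7,"y": -1.8,"z": 0,"wx": 0,"wy": 0,"wz": 0,"gripper": 0},{"x": -1.4,"y": -3.5,"z": 0,"wx": 0,"wy": 0,"wz": 0,"gripper": 0},{"x": -1.5,"y": -4,"z": 0,"wx": 0,"wy": 0,"wz": 0,"gripper": 0},{"x": -1.5,"y": -4,"z": 0,"wx": 0,"wy": 0,"wz": 0,"gripper": 0},{"x": -1.5,"y": -4,"z": 0,"wx": 0,"wy": 0,"wz": 0,"gripper": 0},{"x": -1.5,"y": -4,"z": 0,"wx": 0,"wy": 0,"wz": 0,"gripper": 0},{"x": -0.7,"y": -1.8,"z": 0,"wx": 0,"wy": 0,"wz": 0,"gripper": 0},{"x": 0,"y": 0,"z": 0,"wx": 0,"wy": 0,"wz": -0.09,"gripper": 0},{"x": 0,"y": 0,"z": 0,"wx": 0,"wy": 0,"wz": -0.13,"gripper": 0},{"x": 0,"y": 0,"z": 0,"wx": 0,"wy": 0,"wz": -0.13,"gripper": 0},{"x": 0,"y": 0,"z": 0,"wx": 0,"wy": 0,"wz": -0.13,"gripper": 0},{"x": 0,"y": 0,"z": 0,"wx": 0,"wy": 0,"wz": -0.051,"gripper": 0},{"x": 0,"y": 0,"z": 0,"wx": 0,"wy": 0,"wz": 0,"gripper": 0},{"x": 0,"y": 0,"z": 0,"wx": 0,"wy": 0,"wz": 0,"gripper": 0}])

```text
time_s: 7.1
position: [0.493, -0.0274, 0.2735]
tool_rot: [[0.999, 0.035, -0.001], [0.035, -0.999, 0.0], [-0.001, -0.0, -1.0]]
ft_force: [-0.3, -0.7, -0.9]
grip_width: 0.0106
```

```bash
python3 look.py w3; python3 - <<'E'
from rig import env
from h import *
d=env.get_image('scene');np.savez('s3.npz',**d);cv2.imwrite('pics/s3.png',cv2.resize(d['color'][170:320,200:440],(800,500),interpolation=cv2.INTER_CUBIC))
E
```

```text
7.1 [ 0.4930281  -0.02737689  0.27349853] [[0.999, 0.035, -0.001], [0.035, -0.999, 0.0], [-0.001, -0.0, -1.0]] [-0.31067403 -0.70684612 -0.92702639]
blue none
yellow none
green [621.9 -21.5  64.7 107.1   2.3]
```

View pics/w3.png

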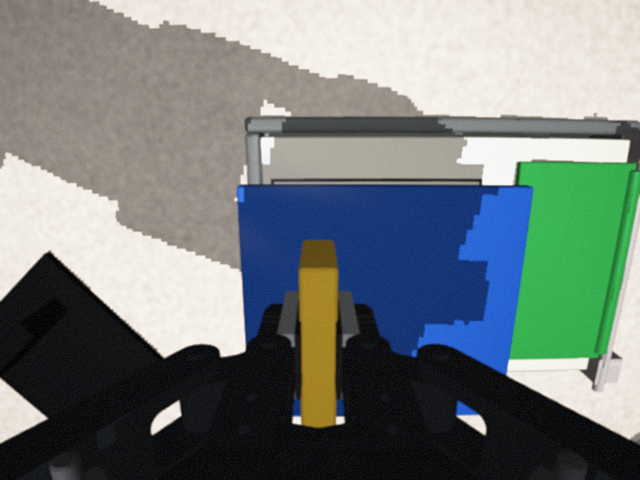

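View pics/s3.png

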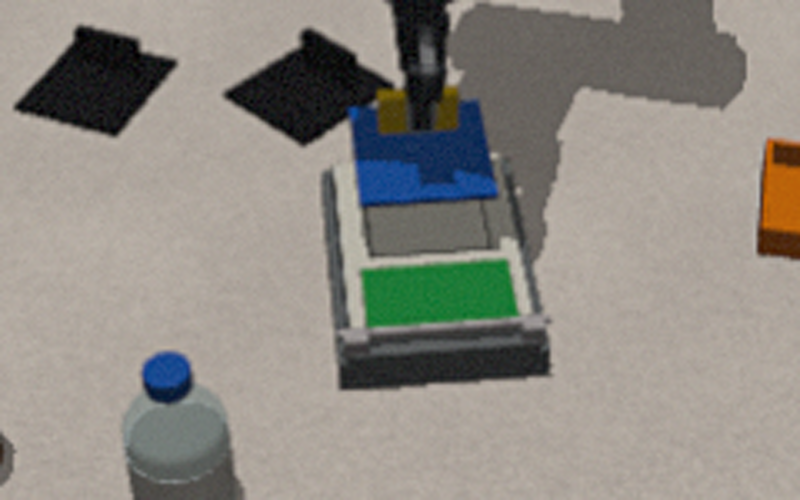

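Picture 5: the plate is held square, with its front-left corner at (531,187) and rear-left at (238,186). The flap's free-left corner is at (517,162). Picture 6 shows the plate over the bed, in front of the flap and level. Next I turn these pixels into positions.

```bash
python3 - <<'E'
from h import *
d=dict(np.load('w3.npz'))
pl=toplane(d,[[531,187],[238,186],[506,373]],.0955)*1000
fl=toplane(d,[[517,162],[636,164],[604,358]],.048)*1000
be=toplane(d,[[262,137],[630,140]],.042)*1000
print('plate FL,RL,front pt',pl.round(1).tolist(),'flap',fl.round(1).tolist(),'bed',be.round(1).tolist())
a=lambda p,q:np.degrees(np.arctan2(*(q-p)[::-1])).round(2)
print('plate yaw',a(pl[1],pl[0]),'front dir',a(pl[2],pl[0])-90,np.linalg.norm(pl[1]-pl[0]),'flap side yaw',a(fl[0],fl[1]),'bed yaw',a(be[0],be[1]))
t=np.radians(2.0);R=np.array([[np.cos(t),-np.sin(t)],[np.sin(t),np.cos(t)]])
print('plate front mid',pl[0]+R@[0,-50],'rib',pl[0]+R@[-80,-50],'flap edge mid',fl[0]+R@[0,-54])
s=dict(np.load('s3.npz'))
print('scene green',rect(s,'green',[.621,-.022],.048,.04))
q=np.array([[357,204],[495,194],[482,100],[350,107]])*[240/800,150/500]+[200,170]
print('scene plate corners FR,FL,RL,RR (z=.0955)',(toplane(s,q[:4],.0955)*1000).round(1).tolist())
E
```

```text
plate FL,RL,front pt [[570.3, 23.9], [462.3, 20.1], [573.7, -54.4]] flap [[586.9, 30.5], [647.8, 32.7], [656.0, -74.5]] bed [[463.8, 37.0], [646.7, 44.1]]
plate yaw 2.05 front dir 2.5400000000000063 108.04504518713512 flap side yaw 2.08 bed yaw 2.21
plate front mid [572.0031135  -26.04968155] rib [492.05184734 -28.84164128] flap edge mid [588.73860376 -23.48882253]
scene green [621.6 -22.   55.4 104.5   2.3]
scene plate corners FR,FL,RL,RR (z=.0955) [[578.1, -76.2], [573.6, 22.4], [465.3, 23.3], [467.6, -77.4]]
```

Call:
step_arm(increments=[{"x": 0,"y": -0.2,"z": 1,"wx": 0,"wy": 0,"wz": 0,"gripper": 0},{"x": 0,"y": 0,"z": 1.5,"wx": 0,"wy": 0,"wz": 0,"gripper": 0},{"x": 0,"y": 0,"z": 1,"wx": 0,"wy": 0,"wz": 0,"gripper": 0},{"x": 0,"y": 0,"z": 0.5,"wx": 0,"wy": 0,"wz": 0,"gripper": 0},{"x": 0,"y": 0,"z": 0.4,"wx": 0,"wy": 0,"wz": 0,"gripper": 0},{"x": 0,"y": 0,"z": 0.2,"wx": 0,"wy": 0,"wz": 0,"gripper": 0},{"x": 0,"y": 0,"z": 0,"wx": 0,"wy": 0,"wz": 0,"gripper": 0}])

```text
time_s: 7.9
position: [0.4931, -0.0254, 0.2277]
tool_rot: [[0.999, 0.037, 0.0], [0.037, -0.999, -0.0], [0.0, 0.0, -1.0]]
ft_force: [-0.1, -0.0, -1.3]
grip_width: 0.011
```

Call:
step_arm(increments=[{"x": 0,"y": 0,"z": 0.2,"wx": 0,"wy": 0,"wz": 0,"gripper": 0},{"x": 0,"y": 0,"z": 0.2,"wx": 0,"wy": 0,"wz": 0,"gripper": 0},{"x": 0,"y": 0,"z": 0,"wx": 0,"wy": 0,"wz": 0,"gripper": 0},{"x": 0,"y": 0,"z": 0,"wx": 0,"wy": 0,"wz": 0,"gripper": 0}])

```text
time_s: 8.3
position: [0.4932, -0.0254, 0.2241]
tool_rot: [[0.999, 0.037, 0.001], [0.037, -0.999, -0.0], [0.001, 0.0, -1.0]]
ft_force: [0.1, -0.1, 4.1]
grip_width: 0.0108
```

Call:
step_arm(increments=[{"x": 0,"y": 0,"z": 0.2,"wx": 0,"wy": 0,"wz": 0,"gripper": 0},{"x": 0,"y": 0,"z": 0.2,"wx": 0,"wy": 0,"wz": 0,"gripper": 0},{"x": 0,"y": 0,"z": 0.2,"wx": 0,"wy": 0,"wz": 0,"gripper": 0},{"x": 0,"y": 0,"z": 0,"wx": 0,"wy": 0,"wz": 0,"gripper": 0},{"x": 0,"y": 0,"z": 0,"wx": 0,"wy": 0,"wz": 0,"gripper": 0},{"x": 0,"y": 0,"z": 0,"wx": 0,"wy": 0,"wz": 0,"gripper": 0}])

```text
time_s: 8.9
position: [0.4932, -0.0254, 0.2181]
tool_rot: [[0.999, 0.037, 0.001], [0.037, -0.999, -0.0], [0.001, 0.0, -1.0]]
ft_force: [-1.1, -0.0, 7.6]
grip_width: 0.0107
```

```bash
python3 look.py w4; python3 - <<'E'
from rig import env
from h import *
s=env.observe();print(s['ft_force'],s['wrist_torque'])
d=env.get_image('scene');np.savez('s4.npz',**d);a=cv2.resize(d['color'][190:290,270:390],(720,600),interpolation=cv2.INTER_CUBIC)
w=cv2.imread('pics/w4.png');cv2.imwrite('pics/c4.png',np.vstack([cv2.resize(a,(400,333)),cv2.resize(w[100:420,240:640],(400,320))]).copy()[:600] if 0 else np.hstack([cv2.resize(a,(400,333)),cv2.resize(w[140:440,240:640],(400,333))]))
E
```

```text
8.9 [ 0.49318363 -0.0254305   0.21813198] [[0.999, 0.037, 0.001], [0.037, -0.999, -0.0], [0.001, 0.0, -1.0]] [-1.11788811 -0.04557671  7.55015451]
blue none
yellow none
green [601.6 -24.8  38.8 114.2  15.4]
[-1.7704064  -0.55226598  8.22416229] [0.03941408 0.16062642 0.03905806]
```

View pics/c4.png

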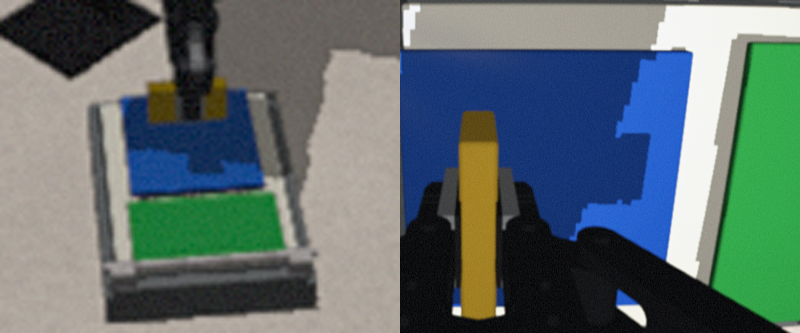

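Picture 7: the plate lies on the bed, short of the flap. Its front-left corner is at wrist pixel (531,186), the same place relative to the hand as before, so it has not tilted. The flap corner is at (589,179).

```bash
python3 - <<'E'
from h import *
d=dict(np.load('w4.npz'))
pl=toplane(d,[[531,186]],.0405)*1000
fl=toplane(d,[[589,179]],.048)*1000
t=np.radians(2.15);R=np.array([[np.cos(t),-np.sin(t)],[np.sin(t),np.cos(t)]])
pm=pl[0]+R@[0,-50];fm=fl[0]+R@[0,-54];print(pm,fm,'gap,lat of flap wrt plate',R.T@(fm-pm))
s=dict(np.load('s4.npz'));print(rect(s,'green',[.621,-.022],.048,.04),rect(s,'blue',[.55,-.022],.0405,.06))
E
```

```text
[572.31193537 -23.67048598] [589.23549604 -23.40331234] gap,lat of flap wrt plate [16.92167032 -0.36791491]
[620.1 -22.1  58.6 104.3   2. ] [522.6 -25.7 109.5  97.    2.4]
```

Call:
step_arm(increments=[{"x": 0,"y": 0,"z": 0.1,"wx": 0,"wy": 0,"wz": 0,"gripper": 0},{"x": 0.2,"y": 0,"z": 0,"wx": 0,"wy": 0,"wz": 0,"gripper": 0},{"x": 0.4,"y": 0,"z": 0,"wx": 0,"wy": 0,"wz": 0,"gripper": 0},{"x": 0.4,"y": 0,"z": 0,"wx": 0,"wy": 0,"wz": 0,"gripper": 0},{"x": 0.4,"y": 0,"z": 0,"wx": 0,"wy": 0,"wz": 0,"gripper": 0},{"x": 0.4,"y": 0,"z": 0,"wx": 0,"wy": 0,"wz": 0,"gripper": 0},{"x": 0.2,"y": 0,"z": 0,"wx": 0,"wy": 0,"wz": 0,"gripper": 0},{"x": 0.2,"y": 0,"z": 0,"wx": 0,"wy": 0,"wz": 0,"gripper": 0}])

```text
time_s: 9.8
position: [0.5145, -0.0245, 0.2168]
tool_rot: [[0.999, 0.037, -0.002], [0.037, -0.999, 0.0], [-0.002, -0.0, -1.0]]
ft_force: [-6.5, 0.2, 8.1]
grip_width: 0.011
```

```bash
python3 - <<'E'
from rig import env
from h import *
s=env.observe();print(s['position'],s['ft_force'],s['wrist_torque'])
d=env.get_image('scene');a=d['color'][190:290,270:390]
w=env.get_image('wrist')['color'];cv2.imwrite('pics/c5.png',np.hstack([cv2.resize(a,(400,333),interpolation=cv2.INTER_CUBIC),cv2.resize(w[140:440,240:640],(400,333))]))
print(rect(d,'green',[.621,-.022],.048,.04))
E
```

```text
[ 0.51451028 -0.0244791   0.21682525] [-6.49412441  0.18916353  8.12815659] [-0.00928475  0.7307697  -0.07002993]
[621.  -21.9  57.1 104.3   1.7]
```

View pics/c5.png

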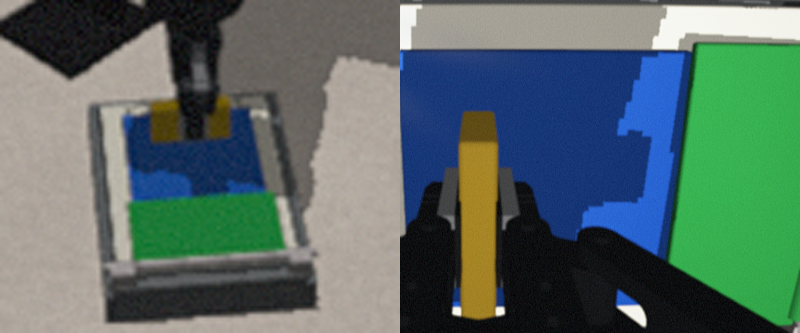

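Picture 8: the plate corner is at crop column 691 and the flap edge at 694, with the flap shut. I'm checking whether the plate is going under or butting against the edge.

```bash
python3 - <<'E'
from rig import env
from h import *
d=env.get_image('wrist');np.savez('w5.npz',**d);d4=dict(np.load('w4.npz'))
for n,e in(('w4',d4),('w5',d)):
    B=mask(e,'blue');G=mask(e,'green')
    for r in(195,210,230,260,280):
        b=np.flatnonzero(B[r]);g=np.flatnonzero(G[r])
        print(n,r,b.max(),g.min(),'plate x@.0395',toplane(e,[[b.max()+1,r]],.0395)[0].round(4),'flap x@.048',toplane(e,[[g.min(),r]],.048)[0].round(4), '@.044',toplane(e,[[g.min(),r]],.044)[0].round(4))
cv2.imwrite('pics/c6.png',cv2.resize(d['color'][160:310,430:630],(800,600),interpolation=cv2.INTER_NEAREST))
print(env.observe()['ft_force'])
E
```

```text
w4 195 531 586 plate x@.0395 [0.5719 0.0229] flap x@.048 [0.5873 0.0249] @.044 [0.59   0.0244]
w4 210 529 585 plate x@.0395 [0.5721 0.0172] flap x@.048 [0.588  0.0195] @.044 [0.5908 0.0188]
w4 230 526 581 plate x@.0395 [0.5723 0.0094] flap x@.048 [0.588  0.0121] @.044 [0.5908 0.0112]
w4 260 522 576 plate x@.0395 [ 0.5728 -0.0026] flap x@.048 [0.5885 0.0006] @.044 [ 5.913e-01 -5.000e-04]
w4 280 519 572 plate x@.0395 [ 0.5731 -0.0109] flap x@.048 [ 0.5887 -0.0073] @.044 [ 0.5915 -0.0087]
w5 195 530 532 plate x@.0395 [0.5918 0.0241] flap x@.048 [0.5876 0.0251] @.044 [0.5898 0.0246]
w5 210 528 531 plate x@.0395 [0.592  0.0184] flap x@.048 [0.5882 0.0199] @.044 [0.5904 0.0192]
w5 230 525 528 plate x@.0395 [0.5922 0.0107] flap x@.048 [0.5883 0.0126] @.044 [0.5905 0.0117]
w5 260 521 524 plate x@.0395 [ 0.5927 -0.0012] flap x@.048 [0.5888 0.0014] @.044 [5.91e-01 2.00e-04]
w5 280 518 521 plate x@.0395 [ 0.5929 -0.0094] flap x@.048 [ 0.5891 -0.0063] @.044 [ 0.5913 -0.0077]
[-4.10988036 -0.09985573  8.33023619]
```

View pics/c6.png

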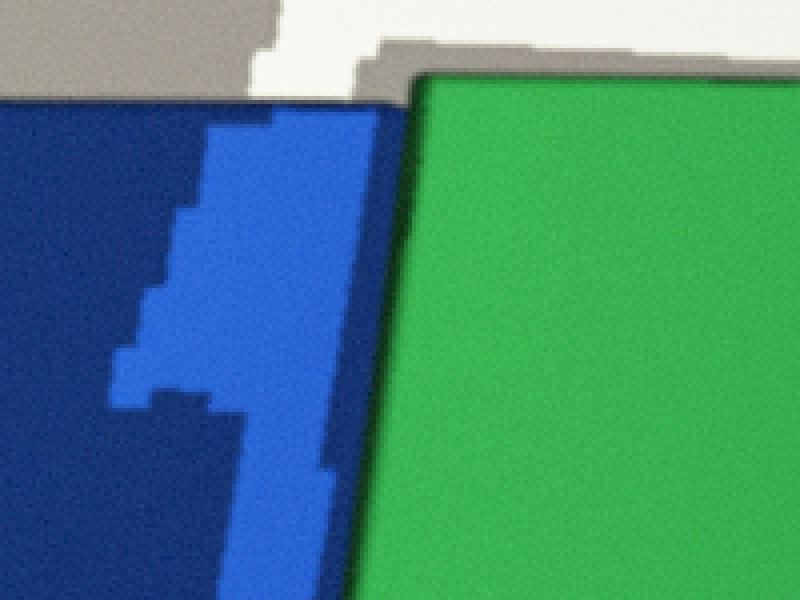

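Picture 9: the flap edge casts its shadow on the plate and hides the plate's front, and the flap has not moved. So the plate is about 4 mm under, and I slide on another 22 mm.

Call:
step_arm(increments=[{"x": 0.2,"y": 0,"z": 0,"wx": 0,"wy": 0,"wz": 0,"gripper": 0},{"x": 0.3,"y": 0,"z": 0,"wx": 0,"wy": 0,"wz": 0,"gripper": 0},{"x": 0.3,"y": 0,"z": 0,"wx": 0,"wy": 0,"wz": 0,"gripper": 0},{"x": 0.3,"y": 0,"z": 0,"wx": 0,"wy": 0,"wz": 0,"gripper": 0},{"x": 0.3,"y": 0,"z": 0,"wx": 0,"wy": 0,"wz": 0,"gripper": 0},{"x": 0.3,"y": 0,"z": 0,"wx": 0,"wy": 0,"wz": 0,"gripper": 0},{"x": 0.3,"y": 0,"z": 0,"wx": 0,"wy": 0,"wz": 0,"gripper": 0},{"x": 0.2,"y": 0,"z": 0,"wx": 0,"wy": 0,"wz": 0,"gripper": 0},{"x": 0,"y": 0,"z": 0,"wx": 0,"wy": 0,"wz": 0,"gripper": 0},{"x": 0,"y": 0,"z": 0,"wx": 0,"wy": 0,"wz": 0,"gripper": 0}])

```text
time_s: 10.95
position: [0.5367, -0.0237, 0.217]
tool_rot: [[0.999, 0.037, -0.001], [0.037, -0.999, 0.0], [-0.001, -0.0, -1.0]]
ft_force: [-3.6, 0.2, 8.3]
grip_width: 0.0109
```

```bash
python3 - <<'E'
from rig import env
from h import *
s=env.observe();print(s['time_s'],s['position'],s['ft_force'],s['wrist_torque'],s['grip_width'])
d=env.get_image('scene');a=d['color'][190:290,270:390]
e=env.get_image('wrist');w=e['color'];cv2.imwrite('pics/c7.png',np.hstack([cv2.resize(a,(400,333),interpolation=cv2.INTER_CUBIC),cv2.resize(w[140:440,240:640],(400,333))]))
print(rect(d,'green',[.621,-.022],.048,.04))
B=mask(e,'blue');G=mask(e,'green')
for r in(195,230,260):
    g=np.flatnonzero(G[r]);print('flap x@.048',toplane(e,[[g.min(),r]],.048)[0].round(4))
c=np.flatnonzero(B[:,430])[0],np.flatnonzero(B[:,300])[0];P=toplane(e,[[430,c[0]],[300,c[1]]],.0395);print('plate left edge',P,np.degrees(np.arctan2(*(P[0]-P[1])[::-1])))
for x in (530,580,620):
    g=np.flatnonzero(G[:,x]);
    if len(g):print('flap left edge',toplane(e,[[x,g[0]]],.048)[0])
E
```

```text
10.95 [ 0.53665761 -0.02367914  0.2169537 ] [-3.61726463  0.2495206   8.3419912 ] [0.02160648 0.57633703 0.04743753] 0.010870651929752787
[620.7 -21.8  57.6 105.    2.3]
flap x@.048 [0.588  0.0249]
flap x@.048 [0.5886 0.0125]
flap x@.048 [0.589  0.0014]
plate left edge [[0.57571761 0.02645058]
 [0.52841263 0.02455486]] 2.2948752835340764
flap left edge [0.60804385 0.03141613]
flap left edge [0.62610354 0.03231047]
flap left edge [0.64095911 0.03308395]
```

View pics/c7.png

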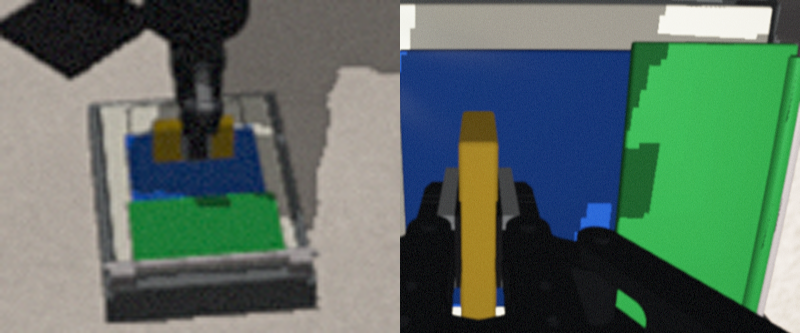

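Picture 10: the plate is well under the flap at crop column 630. The flap is shut and square, and its edge hasn't moved. All checks agree, so I'm handing in.

```bash
python3 -c "
from rig import env
print(env.close_job());s=env.observe();print(s['time_s'],s['position'],s['ft_force'],s['grip_width'])"
```

```text
the job is handed in; nothing more can be done
None
the job is handed in; nothing more can be done
```

The press is closed and the job handed in at about 11 s. I picked the blue plate up by its rib, pressed it level onto the bed about 17 mm short of the flap, then slid it under while keeping it pressed down.

Last checks before hand-in:
- **Position:** the front edge is about 26–27 mm under the flap, centred to within about 1 mm. The plate measures 2.3° against 2.1–2.2° for the press, so it is square within 0.5°.
- **Pressing:** the bed is down about 8–9 mm, estimated from the arm height, with about 8.3 N upward at the wrist. The grip is still closed on the rib at 80 N, reading 10.9 mm wide against a nominal 12 mm.
- **Flap:** its edge looked unmoved in both cameras.

- **Disagreements and limits:** the scene and wrist cameras differed by up to about 4 mm on the gap before the slide. The sideways force peaked at 6.5 N part way through. I took that as friction, because the flap showed no movement.
- **Bystanders:** I kept the arm clear of them, but did not measure them again at the end.
- **First move:** the first two move calls were refused for missing keys, and nothing moved.

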